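# Mark the long plate in the plunger press

## Robot

A 6-joint arm with a two-finger parallel gripper is mounted at the origin on a cart in front of the work surface, level with it; the furniture and walls round the work are solid. World frame = base frame: x ahead of the robot, y to its left, z up, the work surface at z = 0. Lengths are in m, angles in rad, forces in N, time in s.
With the tool pointing down it reaches from about 0.35 to 0.775 m from the base axis. Payload 7.3 kg.
Tool frame: the origin (TCP) lies at the centre of the arm's flange, where the gripper is bolted on; the fingertips stand 178 mm ahead of it and the grasp point (between the pads) lies 159 mm ahead of it; z points along the fingers, y is the line along which they close (so a half turn about z gives the same grasp; the last joint's range is limited). The gripper opens to 92 mm and grips with 3 to 60 N. Pads are 19 mm wide; open, the fingers measure 130 mm over their backs; the gripper's body (75 mm by 190 mm) begins 47 mm behind the grasp point.
Start: joints at [-1.424, 0.342, 1.524, -0, 1.275, -0.146], TCP at [0.152, -0.503, 0.405] pointing down, gripper open.
Joint ranges: [-2.53, 2.53], [-0.77, 2.02], [0.04, 2.7], [-1, 4.14], [0.28, 2.66], [-3.11, 3.11]. Speed limits (rad/s): [2.57, 2.57, 3.14, 3.14, 3.14, 3.14].

## Interface

Orientations are given as a 3x3 rotation matrix whose columns are the frame's x, y, z axes.
In Python, from workcell import manip gives the robot as it stands.
- The arm moves only by the shell command python3 -m jog 'ROWS' [FORCE]. ROWS is text: rows parted by semicolons, each of 5 numbers parted by spaces: the opening, from 0 (shut) to 1 (fully open), then the shift along the tool's x, y, z as a fraction of full scale, then the turn about the tool's z as a fraction of full scale. A call has 1 to 12 rows; each row is the pose to reach, as a shift and turn from the pose commanded when the call began, along the tool's axes at that moment; what a row does not reach only later rows make up. Full scale, the value 1, is 500 mm for a shift and 45 degrees for a turn. A row lasts 1/10 s, in which the tool goes at most 50 mm and 8.59 degrees, less where a joint would pass 70% of its speed; a pose out of reach is approached as far as the arm can. A call with a number of a shift or a turn outside -1 to 1 is refused whole. A call with a gripper value outside its range is refused whole. The fingers move at their own pace and stop on an object; FORCE is the grip in N (left out, the last holds). Time passes only in rows, so rows that repeat a pose let the fingers close. It gives the time, the measured TCP pose, the force, the opening and the grip force at its end, in the units of the state.
- manip.read_state(): the state, without advancing time (a new reading comes with each control period).
- manip.camera(name): name is "side" or "top" or "wrist"; returns (picture, depth): 384x512x3 uint8, red, green, blue; 384x512 float32, m along the optical axis (not along the pixel's ray), 0 where there is no reading.
- manip.calibration(name): a dict with "fx", "fy", "cx", "cy" (pixels), "rvec" (rotation vector, rad) and "tvec" (3), from world to camera coordinates, as OpenCV has them; the wrist camera has in their place "tool_from_camera" (4x4, takes a point from camera to tool coordinates, whose origin is the TCP and whose axes are the flange's). Camera axes: x right, y down, z forward; pixel columns grow to the right and rows downward; lengths in m; the calibration is good to about 2 mm. A picture is of the moment at which its call begins: read the wrist's pose just before it. calibration takes no time and is no camera call.
- manip.job_done(): hands the job in; it is judged then, once.
The state is a dict: "clock": time; "joint_positions": joint angles; "qd": joint speeds; "joint_efforts": joint torques, N m; "position": TCP position; "eef_rot": TCP orientation; "wrist_force": force on the tool from outside, world axes, zero at the start; "ft_torque": the same for the moment, N m; "finger_gap": finger opening in m; "gripper_force": force on a finger pad.
Only numpy, scipy, OpenCV 4.12 (cv2) and the standard library are available. Lean on these libraries where they do the work, as an engineer would, in place of code of your own. Each camera call takes 0.05 s, during which the arm holds its last target. There are 200 camera calls.

## Task

Take the longer of the two slotted metal plates out of the rack and lay it flat on the bench; then take it again by its long sides and slide it, flat and end first, between the guides of the press until it meets the stop at the back. Then push the press's spring plunger all the way down to its stop for a moment to mark the plate and let it come up again, leaving the plate home in the press. Do not disturb the shorter plate or the other things on the bench.

Things in the scene. Friction and masses are not known exactly. Their poses are not given: they have to be found in the camera images.
- long_plate: The longer slotted aluminium plate, 180 x 12 x 50 mm, about 0.28 kg. It stands on a long edge in one of the rack's two slots. Origin: middle of the edge it stands on at first. Axes: x length, y thickness, z width (up at first). Both ends and both faces are alike; a 9 mm wide slot, 80 mm long, runs through the middle.
- long_plate_center (a point): Centre of the long plate's volume.
- short_plate: The shorter slotted aluminium plate, 120 x 12 x 50 mm, otherwise like the long one; it stands in the other slot of the rack and stays there. Origin and axes as for the long plate.
- rack: Fixed wooden rack 150 x 130 mm with an 8 mm base and two slots along its x axis at y = +35 and -35 mm. Low blocks (top at 28 mm) flank each slot at x = 25 to 59 and -25 to -59 mm, leaving the middle 50 mm open; a plate in it has its upper edge 58 mm above the bench. Origin: centre of the underside.
- press: Fixed C-frame marking press: grey head (x = -37 to +75, y = +/-35, z = 48 to 98 mm) over a steel anvil strip 40 mm wide, top 16 mm above the bench, x = -100 to +35 mm. Origin: on the plunger's axis at bench level; the throat opens to its own -x, z up. Base plate 10 mm thick, x = -45 to +85, y = +/-60 mm. The stop is the column's upright face at x = +35 mm.
- press_home (a point): Where the long plate's centre is when the plate is home: flat on the anvil, length along the press's x, one end at the stop. At x = -55, y = 0, z = 22 mm of the press.
- press_mouth (a point): Middle of the mouth of the guides, on the anvil's top (16 mm above the bench), at press x = -47 mm. The guides' inner faces are 54 mm apart from x = -30 to +35 mm, flaring to about 70 mm at the mouth; their tops are 27 mm above the bench.
- plunger (a joint): Travel of the press's vertical spring plunger in m: 0 is up, 0.014 is down at its stop. It needs about 3 N to start and 10 N at the stop, and springs back.
- cap_top (a point): Centre of the top of the plunger's black round cap (58 mm across, flat top 44 mm), 142 mm above the bench when up; moves down with the plunger.
- mug: White spotted mug, 82 mm across, 91 mm high, handle at its +y. Bystander. Origin: centre of the underside.
- lens_c: Black camera lens standing on the bench, 55 mm across, 34 mm high. Bystander. Origin: centre of the underside.
- loupe: Black loupe, 41 mm across, 49 mm high. Bystander. Origin: centre of the underside.
- white_tub: White screw-lid tub, 66 mm across, 33 mm high. Bystander. Origin: centre of the underside.

How it is judged:
On the way, in this order (a step that is already met when the one before it is completed fails the run):
1. the long plate lies flat on the bench, let go (fingers off it) (angle between long_plate's own x axis and vertical between 1.511 and 1.631 rad and angle between long_plate's own z axis and vertical between 1.511 and 1.631 rad and height (world z) of long_plate_center below 0.01 m and linear speed of long_plate below 0.02 m/s and contact force between the fingers and long_plate below 0.1 N), for 0.2 s.
2. the long plate lies flat on the press's anvil between the guides, its end within 5 mm of the stop (angle between long_plate's own x axis and vertical between 1.511 and 1.631 rad and angle between long_plate's own z axis and vertical between 1.511 and 1.631 rad and x of long_plate_center in the frame of press between -0.06 and -0.05 m and y of long_plate_center in the frame of press between -0.005 and 0.005 m and z of long_plate_center in the frame of press between 0.018 and 0.026 m and angle between the x axis of long_plate and the x axis of press, either way round below 0.08 rad), for 0.2 s.
3. the plunger is pressed down to its stop (last 1.5 mm) with the plate home (all of step 2 and value of joint plunger above 0.0125 m), for 0.2 s.
At the end, for the whole second after the job is handed in: The long plate rests flat on the anvil between the guides, its end within 5 mm of the stop, centred within 5 mm and in line within 0.08 rad; the plunger is up again (under 2 mm); the short plate stands in its slot within 30 mm of where it was (all of step 2 and value of joint plunger below 0.002 m and linear speed of long_plate below 0.01 m/s and distance of short_plate from where it was at the start of the episode below 0.03 m); the robot touches nothing.
It fails at once if the shorter plate is moved more than 30 mm or tipped over (distance of short_plate from where it was at the start of the episode above 0.03 m or angle between short_plate's own z axis and vertical above 0.5 rad).
It fails at once if another thing on the bench (mug, lens, loupe, tub) is moved more than 30 mm or tipped (distance of any of mug, lens_c, loupe, white_tub from where it was at the start of the episode above 0.03 m or angle between any of mug, lens_c, loupe, white_tub's own z axis and vertical above 0.5 rad).
It also fails if it takes over 64 s, if anything falls off the work surface, if the arm or the gripper's body presses on something with over 40 N, if the wrist force passes 120 N, or if a joint passes its speed limit or range.

## Working session

There is one attempt and no reset: what is moved stays moved. The work goes in short steps, Python scripts to look and compute and a shell command to move; the robot and the scene stay as the last step left them, time stands still between calls to the robot, and variables do not carry over. Pictures are saved under pics/ and viewed, at most 11 in all, crops included, and the job is handed in when it is done.

```bash
mkdir -p pics; cat > h.py <<'E'
import numpy as np, cv2
from workcell import manip
def cal(n, st=None):
    c=manip.calibration(n); K=np.array([[c['fx'],0,c['cx']],[0,c['fy'],c['cy']],[0,0,1]])
    if n=='wrist':
        T=np.eye(4);T[:3,:3]=np.array(st['eef_rot']).reshape(3,3);T[:3,3]=st['position']
        T=T@np.array(c['tool_from_camera'])
    else:
        R=cv2.Rodrigues(np.array(c['rvec'],float))[0];T=np.eye(4);T[:3,:3]=R.T;T[:3,3]=-R.T@np.array(c['tvec']).ravel()
    return K,T
def shot(n,save=None):
    st=manip.read_state();im,d=manip.camera(n);K,T=cal(n,st)
    if save: cv2.imwrite('pics/'+save,im[:,:,::-1])
    return im,d,K,T
def cloud(d,K,T):
    v,u=np.mgrid[:d.shape[0],:d.shape[1]]
    p=np.stack([(u-K[0,2])/K[0,0]*d,(v-K[1,2])/K[1,1]*d,d],-1)
    w=p@T[:3,:3].T+T[:3,3]; w[d==0]=np.nan
    return w
def ray(u,v,K,T,z):
    r=T[:3,:3]@np.linalg.solve(K,[u,v,1.]);return T[:3,3]+r*(z-T[2,3])/r[2]
E
python3 - <<'E'
from h import *
a=[]
for n in ['top','side','wrist']:
    im,d,K,T=shot(n,n+'0.png');np.savez(n+'0.npz',im=im,d=d,K=K,T=T);print(n,T.round(3),K[0,0])
s=manip.read_state();print(np.round(s['eef_rot'],3),s['position'],s['clock'])
E
```

```text
top [[-0.026 -0.985  0.17   0.287]
 [-1.     0.024 -0.009  0.064]
 [ 0.005 -0.171 -0.985  1.528]
 [ 0.     0.     0.     1.   ]] 498.91782434470673
side [[-0.924 -0.255  0.284  0.228]
 [-0.381  0.594 -0.708  0.856]
 [ 0.012 -0.763 -0.647  0.851]
 [ 0.     0.     0.     1.   ]] 404.35786828741533
wrist [[ 0.288 -0.917 -0.276  0.226]
 [-0.958 -0.276 -0.081 -0.48 ]
 [-0.002  0.288 -0.958  0.385]
 [ 0.     0.     0.     1.   ]] 312.77936705963566
[[ 0.957  0.289 -0.   ]
 [ 0.289 -0.957  0.001]
 [ 0.    -0.001 -1.   ]] [ 0.15155072 -0.50257089  0.40421547] 0.15
```

View pics/top0.png

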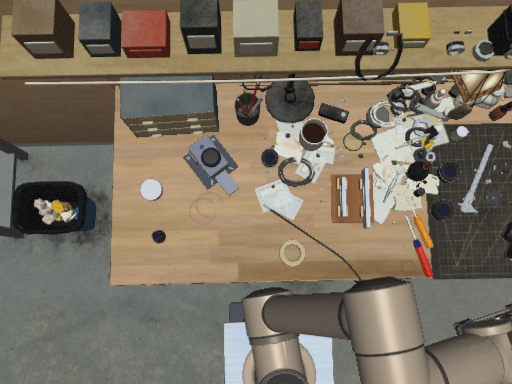

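View pics/side0.png

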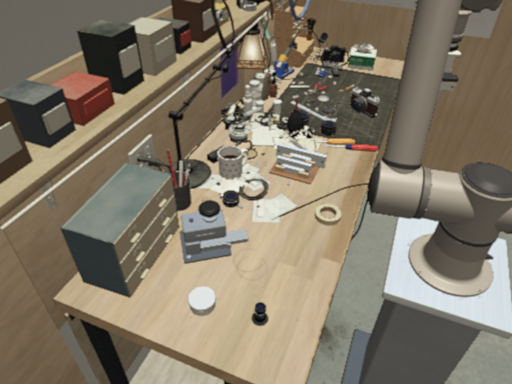

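The top view shows the press cap at about (210,157), with its anvil pointing down-right to (232,190). The rack is at (352,198), with the short plate at column 342 and the long one at column 366. The bystanders are the tub (151,189), loupe (158,237), lens (270,157) and mug (314,133).

```bash
python3 - <<'E'
from h import *
z=np.load('top0.npz');w=cloud(z['d'],z['K'],z['T']);im=z['im']
def box(u0,u1,v0,v1,lo,hi,name):
    s=w[v0:v1,u0:u1].reshape(-1,3);s=s[(s[:,2]>lo)&(s[:,2]<hi)]
    if len(s)<3: print(name,len(s));return s
    r=cv2.minAreaRect((s[:,:2]*1000).astype(np.float32))
    print(name,len(s),'mean',s.mean(0).round(4),'med z',np.median(s[:,2]).round(4),'rect',[np.round(x,1) for x in r],cv2.boxPoints(r).round(0).tolist());return s
print('table z',np.nanmedian(w[240:270,190:260,2]))
box(334,351,170,222,.045,.075,'short')
box(358,376,160,232,.045,.075,'long')
box(325,378,168,228,.004,.04,'rack')
box(180,240,130,200,.13,.155,'cap')
box(180,245,130,200,.085,.11,'head')
box(215,245,160,200,.010,.022,'anvil')
box(138,166,178,202,.02,.045,'tub')
box(148,170,228,246,.03,.06,'loupe')
box(258,281,147,168,.02,.045,'lens')
box(298,336,118,150,.05,.1,'mug')
# far tall things near
box(115,235,75,140,.1,.4,'cabinet')
box(262,316,70,122,.05,.6,'lamp')
c=cv2.resize(im[120:240,170:390],None,fx=3.6,fy=3.6,interpolation=cv2.INTER_CUBIC)
cv2.imwrite('pics/c1.png',c[:,:,::-1])
E
```

```text
table z 0.0005427143695116987
short 188 mean [ 0.5132 -0.2039  0.0571] med z 0.0575 rect [array([ 511.9, -205. ]), array([ 14.7, 118.1]), np.float64(88.4)] [[453.0, -211.0], [571.0, -214.0], [571.0, -199.0], [453.0, -196.0]]
long 282 mean [ 0.5089 -0.2737  0.0564] med z 0.0567 rect [array([ 508. , -274.5]), array([ 14.5, 177.7]), np.float64(88.4)] [[419.0, -279.0], [597.0, -284.0], [597.0, -270.0], [419.0, -265.0]]
rack 1709 mean [ 0.5127 -0.2394  0.0123] med z 0.0093 rect [array([ 515.5, -237.6]), array([161.8, 187.9]), np.float64(87.2)] [[418.0, -314.0], [605.0, -323.0], [613.0, -161.0], [426.0, -152.0]]
cap 310 mean [0.622  0.1842 0.1414] med z 0.1415 rect [array([623. , 184.7]), array([55.1, 55.1]), np.float64(40.6)] [[584.0, 188.0], [620.0, 146.0], [662.0, 182.0], [626.0, 223.0]]
head 568 mean [0.64   0.1997 0.0979] med z 0.0982 rect [array([639.2, 196.3]), array([114.1,  70.1]), np.float64(36.1)] [[572.0, 191.0], [614.0, 134.0], [706.0, 202.0], [665.0, 258.0]]
anvil 328 mean [0.5791 0.1445 0.016 ] med z 0.0161 rect [array([587.4, 133.4]), array([77.4, 88.7]), np.float64(45.2)] 
[... 472 characters left out ...]
0316 rect [array([644.4,  12.5]), array([51.6, 53.1]), np.float64(18.2)] [[612.0, 30.0], [628.0, -21.0], [677.0, -5.0], [661.0, 46.0]]
mug 666 mean [ 0.7066 -0.1253  0.0668] med z 0.0596 rect [array([ 706.3, -132.7]), array([104.8,  80.6]), np.float64(89.3)] [[665.0, -185.0], [746.0, -186.0], [747.0, -81.0], [667.0, -80.0]]
cabinet 4687 mean [0.7715 0.2971 0.2005] med z 0.2002 rect [array([770.7, 270. ]), array([187.6, 324.1]), np.float64(7.1)] [[658.0, 419.0], [698.0, 98.0], [884.0, 121.0], [844.0, 442.0]]
lamp 463 mean [ 0.7726 -0.0355  0.3243] med z 0.3984 rect [array([822.1, -45.8]), array([165.4, 168.4]), np.float64(89.8)] [[738.0, -128.0], [906.0, -129.0], [907.0, 37.0], [738.0, 37.0]]
```

View pics/c1.png

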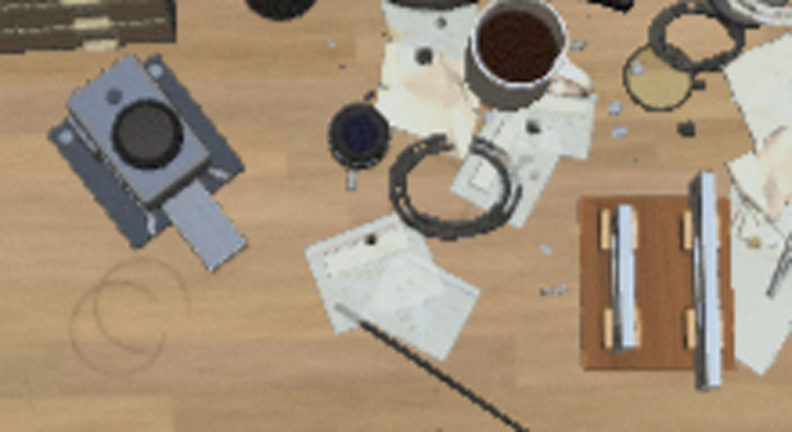

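```bash
cat >> h.py <<'E'
def plan(x,y,gz,yaw):
    """target grasp point and yaw (deg) of tool x -> fractions for jog, from the current pose"""
    s=manip.read_state();R=np.array(s['eef_rot']).reshape(3,3);p=np.array(s['position'])
    cy=np.degrees(np.arctan2(R[1,0],R[0,0]));d=R.T@(np.array([x,y,gz+.159])-p)/.5
    t=(cy-yaw+90)%180-90
    print('rows shift',d.round(4),'turn',round(t/45,4),'| now',p.round(4),'yaw',round(cy,2),'tilt',R[:2,2].round(4),'F',np.round(s['wrist_force'],1),'gap',round(s['finger_gap'],4),'gf',s['gripper_force'],'t',s['clock'])
E
python3 - <<'E'
from h import *
plan(.508,-.2745,.16,-1.6)
E
```

```text
rows shift [ 0.8142 -0.2308  0.1708] turn 0.4084 | now [ 0.1516 -0.5026  0.4042] yaw 16.78 tilt [-0.0001  0.0011] F [-0.1 -0.9 -0.8] gap 0.0918 gf 0.0 t 0.15
```

```bash
python3 -m jog '0.45 0.2 -0.058 0.04 0.1;0.45 0.4 -0.115 0.08 0.2;0.45 0.6 -0.173 0.12 0.3;0.45 0.814 -0.231 0.171 0.408;0.45 0.814 -0.231 0.171 0.408;0.45 0.814 -0.231 0.171 0.408;0.45 0.814 -0.231 0.171 0.408;0.45 0.814 -0.231 0.171 0.408;0.45 0.814 -0.231 0.171 0.408;0.45 0.814 -0.231 0.171 0.408;0.45 0.814 -0.231 0.171 0.408;0.45 0.814 -0.231 0.171 0.408'; python3 - <<'E'
from h import *
plan(.508,-.2745,.042,-1.6)
im,d,K,T=shot('wrist','w1.png');w=cloud(d,K,T)
m=(w[...,2]>.05)&(w[...,2]<.066);
for lo,hi,n in((-.245,-.17,'short'),(-.32,-.245,'long')):
    s=w[m&(w[...,1]>lo)&(w[...,1]<hi)&(w[...,0]>.4)&(w[...,0]<.62)]
    if len(s)<9: print(n,len(s));continue
    print(n,len(s),s.mean(0).round(4),cv2.minAreaRect((s[:,:2]*1000).astype(np.float32)))
E
```

```text
clock: 1.35
position: [0.5072, -0.2753, 0.3193]
eef_rot: [[1.0, -0.028, -0.0], [-0.028, -1.0, -0.0], [-0.0, 0.0, -1.0]]
wrist_force: [-0.1, -0.8, 0.4]
finger_gap: 0.0411
gripper_force: 0.0
rows shift [ 0.0017 -0.0017  0.2367] turn -0.0007 | now [ 0.5072 -0.2753  0.3193] yaw -1.63 tilt [-0.0004 -0.0003] F [-0.1 -0.8  0.4] gap 0.0411 gf 0.0 t 1.35
short 2089 [ 0.5249 -0.2094  0.0581] ((521.6263427734375, -208.3223419189453), (12.79122257232666, 100.32492065429688), 88.32506561279297)
long 2863 [ 0.5268 -0.2784  0.0587] ((519.9244384765625, -278.2214050292969), (11.989619255065918, 156.14202880859375), 88.40208435058594)
```

View pics/w1.png

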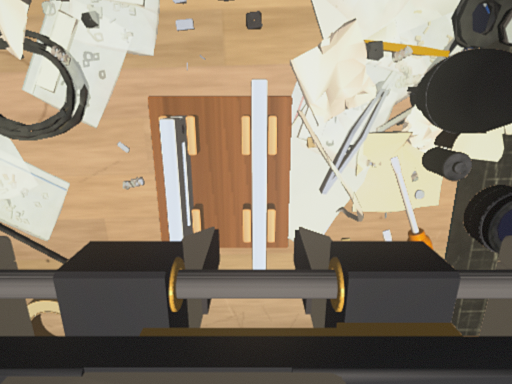

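The wrist view shows the long plate at column 259, running midway between the open fingers (217 and 300). I can descend straight and close on it.

```bash
python3 -m jog '0.45 0.001 0.003 0.08 0;0.45 0.001 0.003 0.14 0;0.45 0.001 0.003 0.18 0;0.45 0.001 0.003 0.21 0;0.45 0.001 0.003 0.237 0;0.45 0.001 0.003 0.237 0;0 0.001 0.003 0.237 0;0 0.001 0.003 0.237 0;0 0.001 0.003 0.237 0;0 0.001 0.003 0.237 0;0 0.001 0.003 0.237 0' 40; python3 -c "
from h import *
plan(.421,.038,.2,36)"
```

```text
clock: 2.5
position: [0.5085, -0.2763, 0.2014]
eef_rot: [[1.0, -0.027, 0.001], [-0.027, -1.0, -0.001], [0.001, 0.001, -1.0]]
wrist_force: [-1.1, -0.9, 2.7]
finger_gap: 0.0111
gripper_force: 40.0
rows shift [-0.192  -0.6232 -0.316 ] turn -0.835 | now [ 0.5085 -0.2763  0.2014] yaw -1.57 tilt [ 0.0011 -0.0011] F [-1.1 -0.9  2.7] gap 0.0111 gf 39.999424293637276 t 2.5
```

The plate is gripped (gap 11 mm, 40 N). Next I'll lift it, carry it to the clear area in front of the press, and stand it there on edge.

```bash
python3 -m jog '0 0 0 -0.05 0;0 0 0 -0.12 0;0 0 0 -0.2 0;0 0 -0.08 -0.25 -0.1;0 -0.05 -0.16 -0.25 -0.25;0 -0.09 -0.26 -0.25 -0.4;0 -0.12 -0.36 -0.25 -0.55;0 -0.12 -0.46 -0.25 -0.7;0 -0.14 -0.56 -0.25 -0.835;0 -0.146 -0.66 -0.25 -0.835;0 -0.146 -0.698 -0.25 -0.835;0 -0.146 -0.698 -0.25 -0.835'; python3 -c "
from h import *
plan(.445,.075,.045,36)"
```

```text
clock: 3.7
position: [0.4443, 0.0778, 0.3256]
eef_rot: [[0.806, 0.591, -0.001], [0.591, -0.806, 0.001], [-0.0, -0.001, -1.0]]
wrist_force: [0.1, -0.5, -2.6]
finger_gap: 0.0118
gripper_force: 40.0
rows shift [-0.0021  0.0055  0.2431] turn 0.0055 | now [0.4443 0.0778 0.3256] yaw 36.25 tilt [-0.0007  0.0008] F [ 0.1 -0.5 -2.6] gap 0.0118 gf 39.9998489767313 t 3.7
```

```bash
python3 -m jog '0 0 0 0.08 0;0 0 0 0.16 0;0 0 0 0.21 0;0 0 0 0.235 0;0 0 0 0.245 0;0 0 0 0.251 0;0 0 0 0.257 0;0 0 0 0.257 0;0 0 0 0.26 0;0 0 0 0.26 0'; python3 -c "
from h import *
plan(.445,.075,.034,36)"
```

```text
clock: 4.7
position: [0.4451, 0.0748, 0.196]
eef_rot: [[0.809, 0.588, 0.001], [0.588, -0.809, -0.0], [0.001, 0.001, -1.0]]
wrist_force: [0.5, 0.0, -2.7]
finger_gap: 0.0119
gripper_force: 40.0
rows shift [ 0.0001 -0.0005  0.006 ] turn -0.0001 | now [0.4451 0.0748 0.196 ] yaw 36.0 tilt [ 0.0008 -0.0001] F [ 0.5  0.  -2.7] gap 0.0119 gf 39.99941758811474 t 4.7
```

```bash
python3 -m jog '0 0 0 0.003 0;0 0 0 0.005 0;0 0 0 0.005 0;0 0 0 0.007 0;0 0 0 0.007 0'; 
```

```text
clock: 5.2
position: [0.445, 0.0748, 0.1933]
eef_rot: [[0.809, 0.588, 0.001], [0.588, -0.809, -0.0], [0.001, 0.001, -1.0]]
wrist_force: [-4.1, 0.2, 13.5]
finger_gap: 0.0119
gripper_force: 40.0
```

```bash
python3 -m jog '0.2 0 0 0 0;0.45 0 0 0 0;0.45 0 0 0 0;0.45 0 0 -0.04 0;0.45 0 0 -0.1 0;0.2 0 0.04 -0.13 0;0 0 0.08 -0.13 0;0 0 0.08 -0.13 0;0 0 0.08 -0.09 0;0 0 0.08 -0.05 0;0 0 0.08 -0.05 0;0 0 0.08 -0.05 0'; python3 - <<'E'
from h import *
im,d,K,T=shot('side','s1.png')
cv2.imwrite('pics/s1c.png',cv2.resize(im[170:340,150:360],None,fx=3,fy=3)[:,:,::-1])
E
```

```text
clock: 6.4
position: [0.4682, 0.0427, 0.2169]
eef_rot: [[0.809, 0.588, -0.002], [0.588, -0.809, 0.0], [-0.001, -0.001, -1.0]]
wrist_force: [-0.6, 0.1, 0.3]
finger_gap: 0.0003
gripper_force: 0.0
```

View pics/s1c.png

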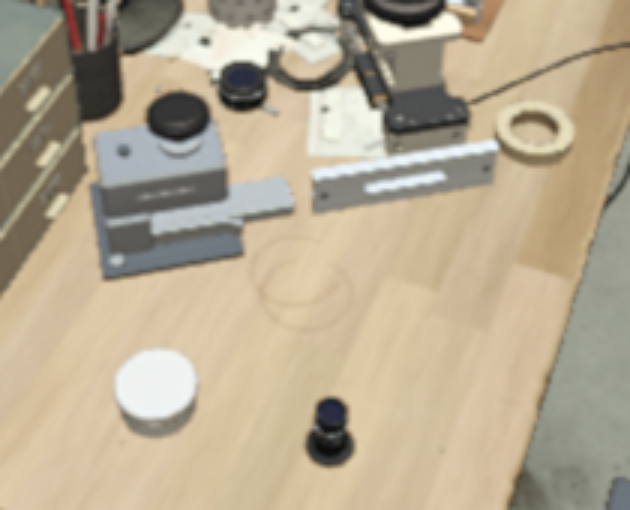

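The plate stands on edge in front of the press (crop 312–497, 145–210) with the closed fingers behind it. Now I'll push slowly to topple it toward the open bench.

```bash
python3 -m jog '0 0 -0.02 0 0;0 0 -0.03 0 0;0 0 -0.036 0 0;0 0 -0.042 0 0;0 0 -0.048 0 0;0 0 -0.054 0 0;0 0 -0.06 0 0;0 0 -0.066 0 0;0 0 -0.07 0 0;0 0 -0.07 0 0;0 0 -0.03 -0.04 0;1 0 0 -0.15 0';python3 -m jog '1 0 0 -0.1 0;1 0 0 -0.1 0;1 0 0 -0.1 0;1 0 0 -0.1 0';  python3 - <<'E'
from h import *
im,d,K,T=shot('top','t2.png');w=cloud(d,K,T)
m=(w[...,2]>.006)&(w[...,2]<.02)&(w[...,0]>.3)&(w[...,0]<.54)&(w[...,1]>-.0)&(w[...,1]<.25)
s=w[m];print(len(s),s.mean(0),cv2.minAreaRect((s[:,:2]*1000).astype(np.float32)))
cv2.imwrite('pics/t2c.png',cv2.resize(im[130:290,130:330],None,fx=3,fy=3)[:,:,::-1])
plan(.428,.098,.1,36)
E
```

```text
clock: 7.65
position: [0.4669, 0.0435, 0.2833]
eef_rot: [[0.809, 0.588, -0.008], [0.588, -0.809, 0.0], [-0.006, -0.005, -1.0]]
wrist_force: [0.5, -0.1, -0.6]
finger_gap: 0.0049
gripper_force: 0.0
clock: 8.05
position: [0.4669, 0.0439, 0.3343]
eef_rot: [[0.809, 0.588, -0.002], [0.588, -0.809, 0.0], [-0.002, -0.001, -1.0]]
wrist_force: [-0.1, 0.1, 0.4]
finger_gap: 0.0357
gripper_force: 0.0
295 [0.45282379 0.16866989 0.00992624] ((421.2481689453125, 125.21183013916016), (245.41787719726562, 237.12744140625), 89.71019744873047)
rows shift [ 0.0009 -0.1329  0.1503] turn -0.0001 | now [0.4669 0.044  0.334 ] yaw 35.99 tilt [-0.0032  0.0001] F [-0.1  0.5 -0. ] gap 0.0399 gf 0.0 t 8.1
```

View pics/t2c.png

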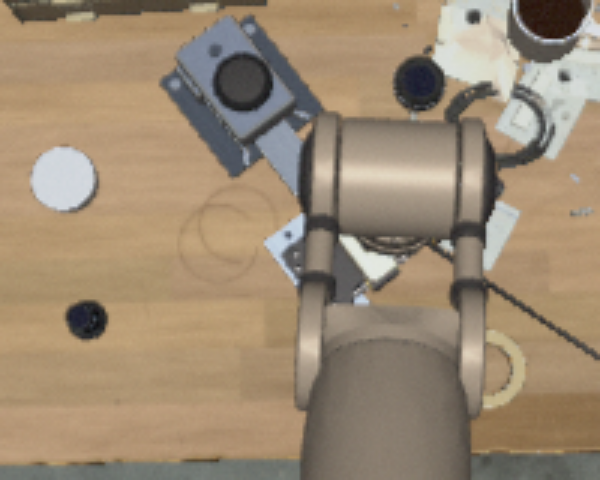

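The top view shows only the plate's flat front corner, at crop (270,240); the arm hides the rest. I'll measure it with the side camera's depth.

```bash
python3 - <<'E'
from h import *
im,d,K,T=shot('side','s2.png');w=cloud(d,K,T)
hsv=cv2.cvtColor(im,cv2.COLOR_RGB2HSV)
print('bench',np.nanmedian(w[240:280,250:300,2]))
m=(w[...,2]>.007)&(w[...,2]<.018)&(hsv[...,1]<60)&(w[...,0]>.3)&(w[...,0]<.54)&(w[...,1]>0)&(w[...,1]<.25)
n,l,st,c=cv2.connectedComponentsWithStats(m.astype(np.uint8))
for i in range(1,n):
    if st[i,4]>60:
        s=w[l==i];print(st[i],s.mean(0).round(4),cv2.minAreaRect((s[:,:2]*1000).astype(np.float32)))
cv2.imwrite('pics/s2c.png',cv2.resize(im[190:290,200:360],None,fx=4,fy=4)[:,:,::-1])
E
```

```text
bench 0.0009864480092182104
[258 207  22  15 203] [0.5122 0.0216 0.0117] ((509.6452941894531, 24.48141098022461), (59.35788345336914, 48.48945236206055), 1.1608245372772217)
[255 230  66  24 877] [0.4255 0.1026 0.0119] ((425.04364013671875, 99.9175033569336), (180.9178466796875, 53.39607238769531), 35.87477493286133)
```

View pics/s2c.png

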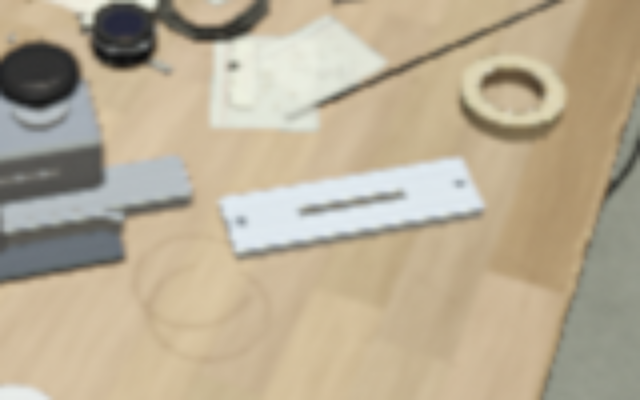

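The plate lies flat at about (0.426, 0.100), yaw 36°. I'll regrasp it by the long sides, 35 mm behind centre.

```bash
python3 - <<'E'
from h import *
plan(.3976,.0795,.024,35.9)
E
```

```text
rows shift [-0.0697 -0.1384  0.3024] turn 0.0022 | now [0.467 0.044 0.334] yaw 36.0 tilt [-0.0034  0.0001] F [ 0.3  0.3 -0.6] gap 0.044 gf 0.0 t 8.15
```

```bash
python3 -m jog '1 -0.07 -0.07 0 0;1 -0.07 -0.138 0 0;1 -0.07 -0.138 0.08 0;1 -0.07 -0.138 0.15 0;1 -0.07 -0.138 0.2 0;1 -0.07 -0.138 0.2 0';  python3 - <<'E'
from h import *
plan(.3976,.0795,.024,35.9)
E
```

```text
clock: 8.75
position: [0.3971, 0.0792, 0.2323]
eef_rot: [[0.809, 0.588, -0.009], [0.588, -0.809, -0.0], [-0.007, -0.005, -1.0]]
wrist_force: [0.2, -0.6, -0.2]
finger_gap: 0.0898
gripper_force: 0.0
rows shift [0.0019 0.0007 0.0986] turn 0.0024 | now [0.3971 0.0792 0.2323] yaw 36.01 tilt [-0.0086 -0.0002] F [ 0.2 -0.6 -0.2] gap 0.0898 gf 0.0 t 8.75
```

```bash
python3 -m jog '1 0 0 0.05 0;1 0 0 0.08 0;1 0 0 0.098 0;1 0 0 0.098 0;0 0 0 0.098 0;0 0 0 0.098 0;0 0 0 0.098 0;0 0 0 0.098 0;0 0 0 0.098 0;0 0 0 0.098 0;0 0 0 0.098 0' 50;  python3 - <<'E'
from h import *
plan(.3976,.0795,.1,35.9)
E
```

```text
clock: 9.85
position: [0.3985, 0.0792, 0.1865]
eef_rot: [[0.809, 0.588, -0.0], [0.588, -0.809, -0.0], [-0.0, -0.0, -1.0]]
wrist_force: [-0.1, 1.0, 3.6]
finger_gap: 0.0487
gripper_force: 50.0
rows shift [-0.0011 -0.0015 -0.1449] turn 0.0022 | now [0.3985 0.0792 0.1865] yaw 36.0 tilt [-0.0003 -0.    ] F [-0.1  1.   3.6] gap 0.0487 gf 50.00052273273468 t 9.85
```

Only about 3.5 mm of pad overlaps the plate, so I'll reopen and grip 5 mm lower.

```bash
python3 -m jog '0.7 0 0 0 0;0.7 0 0 0 0;0.7 0 0 0.008 0;0.7 0 0 0.011 0;0.7 0 0 0.011 0;0 0 0 0.011 0;0 0 0 0.011 0;0 0 0 0.011 0;0 0 0 0.011 0;0 0 0 0.011 0;0 0 0 0.011 0' 50;  python3 - <<'E'
from h import *
plan(.3976,.0795,.1,35.9)
E
```

```text
clock: 10.95
position: [0.3986, 0.0791, 0.1809]
eef_rot: [[0.809, 0.588, 0.0], [0.588, -0.809, -0.0], [-0.0, 0.0, -1.0]]
wrist_force: [-0.5, -0.2, -0.8]
finger_gap: 0.0495
gripper_force: 50.0
rows shift [-0.0012 -0.0017 -0.1561] turn 0.002 | now [0.3986 0.0791 0.1809] yaw 35.99 tilt [ 0.     -0.0001] F [-0.5 -0.2 -0.8] gap 0.0495 gf 49.97285306453705 t 10.95
```

```bash
python3 -m jog '0 0 0 -0.03 0;0 0 0 -0.07 0;0 0 0 -0.086 0;0 -0.04 0.04 -0.086 0;0 -0.04 0.093 -0.086 0;0 -0.04 0.093 -0.086 0;0 -0.04 0.093 -0.086 0;0 -0.04 0.093 -0.086 0';  python3 - <<'E'
from h import *
plan(.3976,.0795,.1,35.9)
im,d,K,T=shot('wrist','w3.png');w=cloud(d,K,T);np.savez('w3.npz',w=w,im=im)
def fit(w,lo,hi,n,o=np.array([.623,.1847]),a=np.radians(36)):
    R=np.array([[np.cos(a),-np.sin(a)],[np.sin(a),np.cos(a)]])
    q=np.dstack([(w[...,:2]-o)@R*1000,w[...,2]*1000])
    m=(q[...,2]>lo)&(q[...,2]<hi)&(abs(q[...,1])<80)&(q[...,0]>-320)&(q[...,0]<110)
    s=q[m]
    if len(s)<10: print(n,len(s));return
    r=cv2.minAreaRect(s[:,:2].astype(np.float32));print(n,len(s),np.percentile(s,[1,99],axis=0).round(1).tolist(),'rect',np.round(r[0],1),np.round(r[1],1),round(r[2],1))
for lo,hi,n in((13.5,18.5,'anvil'),(24,30,'guides'),(95,101,'head'),(138,146,'cap'),(45,80,'plate/face')): fit(w,lo,hi,n)
im,d,K,T=shot('side','s3.png');w=cloud(d,K,T)
print('side')
for lo,hi,n in((13.5,18.5,'anvil'),(24,30,'guides'),(95,101,'head'),(138,146,'cap'),(42,60,'plate')): fit(w,lo,hi,n)
z=np.load('top0.npz');w=cloud(z['d'],z['K'],z['T']);print('top0')
for lo,hi,n in((13.5,18.5,'anvil'),(95,101,'head'),(138,146,'cap')): fit(w,lo,hi,n)
E
```

```text
clock: 11.75
position: [0.4092, 0.0301, 0.2236]
eef_rot: [[0.809, 0.588, -0.001], [0.588, -0.809, 0.0], [-0.001, -0.001, -1.0]]
wrist_force: [0.2, 0.1, -2.0]
finger_gap: 0.0496
gripper_force: 50.0
rows shift [ 0.0392 -0.0936 -0.0708] turn 0.0022 | now [0.4092 0.0301 0.2236] yaw 36.0 tilt [-0.0014  0.0002] F [ 0.2  0.1 -2. ] gap 0.0496 gf 49.97456073760986 t 11.75
anvil 1616 [[-210.2, -79.9, 13.5], [-170.7, -60.6, 17.2]] rect [-184.7  -68.9] [55.9 22.1] 0.0
guides 0
head 205 [[-275.5, -26.6, 95.1], [-261.7, 27.9, 100.9]] rect [-268.4    0.7] [14.5 54.8] 0.1
cap 4410 [[-243.3, -55.6, 138.0], [-238.2, 57.3, 146.0]] rect [-240.8    1.1] [  6.  118.5] 0.0
plate/face 30302 [[-309.3, -33.4, 52.4], [-147.6, 34.6, 76.2]] rect [-229.3    0.9] [166.1  82.7] 0.6
side
anvil 411 [[-208.4, -77.7, 13.6], [95.4, 51.4, 18.3]] rect [-55.2 -10.4] [320.7 137.1] 0.3
guides 116 [[-47.9, -72.0, 24.1], [107.0, 38.6, 30.0]] rect [42.9  8.7] [ 78.7 175.8] 50.9
head 549 [[-38.5, -66.0, 95.1], [102.2, 33.7, 100.8]] rect [-70.9  -1.6] [108.6 368.3] 81.5
cap 266 [[-240.9, -73.0, 138.2], [101.5, 48.3, 145.6]] rect [-74.  -32.9] [148.2 360.2] 77.1
plate 828 [[-260.0, -74.1, 42.3], [104.7, 39.0, 59.3]] rect [-96.2   3. ] [116.3 420.2] 82.3
top0
anvil 366 [[-259.9, -79.0, 13.5], [99.2, 57.8, 18.5]] rect [-105.   -10.5] [428.5 137.8] 0.2
head 342 [[-35.5, -61.5, 95.1], [99.6, 34.2, 100.9]] rect [37.  -6.3] [ 98.7 155.7] 69.8
cap 250 [[-26.0, -65.3, 138.2], [99.7, 26.4, 145.9]] rect [ 35.7 -26.7] [ 54.3 143.9] 54.1
```

View pics/w3.png

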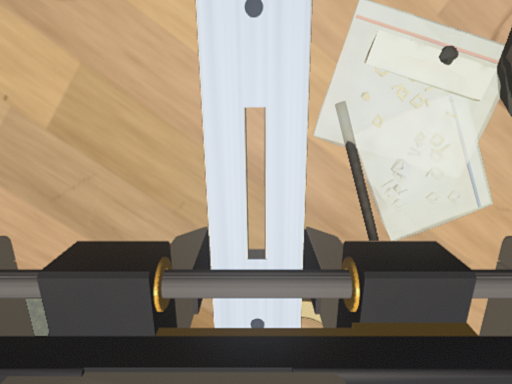

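The wrist view shows the plate held straight between the fingers (columns 195–312); the press is out of frame. I'll check the plate's level, and fit the press with tighter windows from the top and side views.

```bash
python3 - <<'E'
from h import *
o=np.array([.623,.1847]);a=np.radians(36);R=np.array([[np.cos(a),-np.sin(a)],[np.sin(a),np.cos(a)]])
def pf(w): return np.dstack([(w[...,:2]-o)@R*1000,w[...,2]*1000])
z=np.load('w3.npz');q=pf(z['w'])[5:230,205:300].reshape(-1,3);q=q[(q[:,2]>50)&(q[:,2]<75)]
A=np.c_[q[:,:2]+[220,0],np.ones(len(q))];print('plate plane slope x,y,z@-220',np.linalg.lstsq(A,q[:,2],rcond=None)[0],q.min(0),q.max(0))
z=np.load('w3.npz');q=pf(z['w'])[10:200];q=q[(q[...,2]>52)&(q[...,2]<72)];x=q[:,0]
for x0 in range(-200,-140,15):
    s=q[abs(x-x0)<5]
    if len(s): print(x0,s[:,1].min().round(1),s[:,1].max().round(1))
for nm in('top0','side0'):
    z=np.load(nm+'.npz');q=pf(cloud(z['d'],z['K'],z['T']))
    for n,lo,hi,x0,x1,ym in(('anvil',13,19,-104,-50,26),('head',95,101,-45,82,45),('cap',138,146,-40,40,40)):
        m=(q[...,2]>lo)&(q[...,2]<hi)&(q[...,0]>x0)&(q[...,0]<x1)&(abs(q[...,1])<ym);s=q[m]
        r=cv2.minAreaRect(s[:,:2].astype(np.float32));print(nm,n,len(s),'z',np.median(s[:,2]).round(1),np.round(r[0],1),np.round(r[1],1),round(r[2],1))
        if n!='cap':
            xs=np.arange(x0+8,x1-8,10);mid=[(np.percentile(s[abs(s[:,0]-t)<6][:,1],[3,97]).mean() if (abs(s[:,0]-t)<6).sum()>5 else np.nan) for t in xs];print(np.round(mid,1))
E
```

```text
plate plane slope x,y,z@-220 [-8.31282535e-03  1.57093438e-03  5.49602967e+01] [-251.92191193  -21.43892574   50.00106876] [-148.15920467   26.08069728   57.50642674]
-200 -23.4 26.4
-185 -23.6 26.6
-170 -23.3 26.7
-155 -23.1 26.8
top0 anvil 128 z 16.3 [-74.7  -0.6] [49.2 39.7] 1.0
[-1.3 -1.4  0.  -0.8]
top0 head 333 z 98.3 [18.6  0.3] [111.4  68.9] 0.1
[ 0.8 -1.1 -0.5  0.1  0.5  0.1 -0.5  0.1  0.4 -0.5 -0.9 -0.2]
top0 cap 242 z 141.7 [-1.1  0.2] [54.3 53.1] 51.8
side0 anvil 188 z 16.1 [-76.8  -1.5] [52.9 42.3] 1.8
[-0.9 -0.7 -2.  -1.6]
side0 head 518 z 98.2 [15.6 -0.7] [ 68.4 111.5] 89.0
[ 2.5  8.3 17.4 22.4 20.6 11.   1.1 -1.1 -0.1 -0.4 -0.6 -1.9]
side0 cap 223 z 141.7 [-2.4 -0.8] [51.9 52.3] 4.3
```

Press frame and plate alignment agree to about 1 mm. I'll lower to just above anvil height and start the insertion.

```bash
python3 -m jog '0 0 0.002 0.03 0;0 0 0.002 0.048 0;0 0 0.002 0.048 0;0 0.04 0.002 0.048 0;0 0.08 0.002 0.048 0;0 0.11 0.002 0.048 0;0 0.14 0.002 0.048 0;0 0.165 0.002 0.048 0;0 0.185 0.002 0.048 0;0 0.2 0.002 0.048 0;0 0.2 0.002 0.048 0'; python3 - <<'E'
from h import *
s=manip.read_state();o=np.array([.623,.1847]);a=np.radians(36);R=np.array([[np.cos(a),-np.sin(a)],[np.sin(a),np.cos(a)]])
print((np.array(s['position'][:2])-o)@R,s['position'][2]-.159)
plan(.5502,.1318,.04,36)
im,d,K,T=shot('side','s4.png')
cv2.imwrite('pics/s4c.png',cv2.resize(im[180:280,160:320],None,fx=4,fy=4)[:,:,::-1])
E
```

```text
clock: 12.95
position: [0.4917, 0.0881, 0.2]
eef_rot: [[0.809, 0.588, 0.001], [0.588, -0.809, -0.0], [0.001, 0.0, -1.0]]
wrist_force: [-0.5, -0.0, -3.1]
finger_gap: 0.0495
gripper_force: 50.0
[-0.16297398 -0.00095454] 0.04101489434586936
rows shift [ 0.146  -0.0018  0.0021] turn 0.0005 | now [0.4917 0.0881 0.2   ] yaw 36.02 tilt [ 0.0007 -0.    ] F [-0.5 -0.  -3.1] gap 0.0495 gf 49.974528551101685 t 12.95
```

View pics/s4c.png

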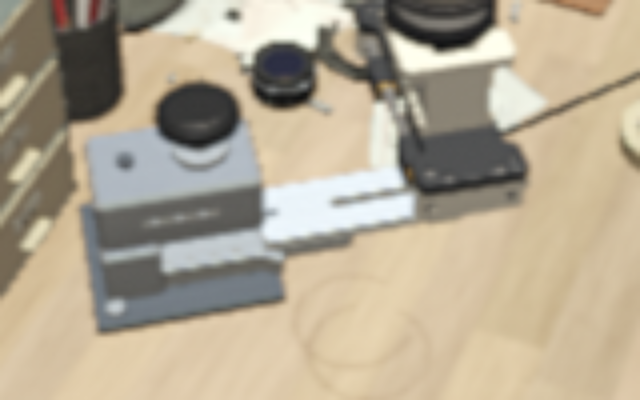

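The plate lies along the anvil (crop 262–415, 170–245) and its front has reached the mouth. I'll keep sliding, more slowly.

```bash
python3 -m jog '0 0.02 0 0.001 0;0 0.04 0 0.002 0;0 0.055 0 0.002 0;0 0.07 0 0.002 0;0 0.085 0 0.002 0;0 0.1 0 0.002 0;0 0.11 0 0.002 0;0 0.12 0 0.002 0;0 0.127 0 0.002 0;0 0.132 0 0.002 0;0 0.132 0 0.002 0'
```

```text
clock: 14.1
position: [0.5448, 0.1267, 0.1989]
eef_rot: [[0.809, 0.588, 0.0], [0.588, -0.809, 0.0], [0.0, 0.0, -1.0]]
wrist_force: [0.0, -1.1, -2.8]
finger_gap: 0.0493
gripper_force: 50.0
```

```bash
python3 -m jog '0 0.004 0 0 0;0 0.007 0 0 0;0 0.01 0 0 0;0 0.01 0 0 0'
```

```text
clock: 14.5
position: [0.5488, 0.1296, 0.199]
eef_rot: [[0.809, 0.588, 0.0], [0.588, -0.809, 0.0], [0.0, 0.0, -1.0]]
wrist_force: [0.3, -0.8, -1.7]
finger_gap: 0.0497
gripper_force: 50.0
```

```bash
python3 -m jog '0 0.002 0 0 0;0 0.004 0 0 0;0 0.006 0 0 0;0 0.006 0 0 0'
```

```text
clock: 14.9
position: [0.5502, 0.1306, 0.1983]
eef_rot: [[0.809, 0.588, -0.004], [0.588, -0.809, -0.001], [-0.004, -0.001, -1.0]]
wrist_force: [-3.6, -5.1, -1.7]
finger_gap: 0.0493
gripper_force: 50.0
```

```bash
python3 -m jog '0 0.002 0 0 0;0 0.004 0 0 0;0 0.004 0 0 0'
```

```text
clock: 15.2
position: [0.5508, 0.1311, 0.1978]
eef_rot: [[0.809, 0.587, -0.008], [0.587, -0.809, -0.003], [-0.008, -0.002, -1.0]]
wrist_force: [-8.8, -10.2, 0.4]
finger_gap: 0.0497
gripper_force: 49.9
```

It has met the stop: about 13 N back along the press axis. I'll relieve the push, settle the plate down, release and rise.

```bash
python3 -m jog '0 -0.004 0 0.001 0;0 -0.004 0 0.002 0;0 -0.004 0 0.002 0;0.3 -0.004 0 0.002 0;0.7 -0.004 0 0.002 0;0.7 -0.004 0 0.002 0;0.7 -0.004 0 -0.04 0;0.7 -0.004 0 -0.12 0;0.7 -0.004 0 -0.22 0;0 -0.004 0 -0.3 0;0 -0.004 0 -0.35 0;0 -0.004 0 -0.35 0'; python3 - <<'E'
from h import *
o=np.array([.623,.1847]);a=np.radians(36);R=np.array([[np.cos(a),-np.sin(a)],[np.sin(a),np.cos(a)]])
im,d,K,T=shot('side','s5.png')
w=cloud(d,K,T);q=np.dstack([(w[...,:2]-o)@R*1000,w[...,2]*1000])
m=(q[...,2]>25)&(q[...,2]<32)&(q[...,0]>-170)&(q[...,0]<-52)&(abs(q[...,1])<40);s=q[m]
print(len(s),np.median(s[:,2]),s.min(0),s.max(0),cv2.minAreaRect(s[:,:2].astype(np.float32)))
A=np.c_[s[:,:2],np.ones(len(s))];print(np.linalg.lstsq(A,s[:,2],rcond=None)[0])
cv2.imwrite('pics/s5c.png',cv2.resize(im[160:280,140:320],None,fx=4,fy=4)[:,:,::-1])
plan(.623,.1847,.142+.019+.04,36)
E
```

```text
clock: 16.4
position: [0.5519, 0.1316, 0.379]
eef_rot: [[0.809, 0.588, 0.01], [0.588, -0.809, 0.001], [0.009, 0.005, -1.0]]
wrist_force: [0.7, 0.2, 0.1]
finger_gap: 0.045
gripper_force: 0.0
411 28.333021381046763 [-148.32598453  -27.73139418   25.06549092] [-52.04339457  26.0125047   31.57441844] ((-100.16101837158203, -0.8693923950195312), (96.5691909790039, 53.13093566894531), 0.546116292476654)
[-5.24252939e-03  6.50930155e-03  2.77366553e+01]
rows shift [ 0.1781 -0.002   0.0336] turn 0.0002 | now [0.5514 0.1315 0.3763] yaw 36.01 tilt [0.0059 0.0008] F [-0.2  1.1  0.1] gap 0.0407 gf 0.0 t 16.45
```

View pics/s5c.png

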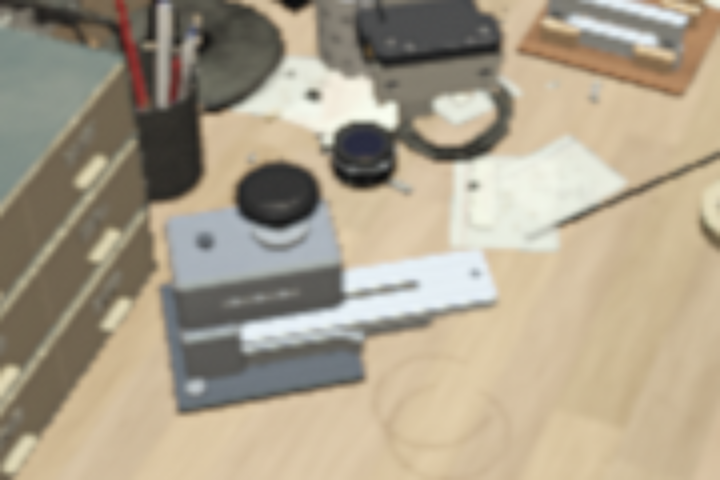

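The plate is flat and home, and the rack, short plate and bystanders are untouched. Before pressing, I'll check the clearance of the 190 mm gripper body round the cap.

```bash
python3 - <<'E'
from h import *
z=np.load('top0.npz');w=cloud(z['d'],z['K'],z['T']);
m=(w[...,2]>.15)&(w[...,0]<.82)&(w[...,0]>.4)&(w[...,1]>-.1)&(w[...,1]<.45)
s=w[m]
for y0 in np.arange(-.1,.45,.05):
    t=s[(s[:,1]>y0)&(s[:,1]<y0+.05)]
    if len(t): print(round(y0,2),'min x',t[:,0].min().round(3),'zmax',t[:,2].max().round(3),len(t))
E
```

```text
-0.1 min x 0.744 zmax 0.505 966
-0.05 min x 0.744 zmax 0.502 768
0.0 min x 0.744 zmax 0.535 1111
0.05 min x 0.744 zmax 0.534 1180
0.1 min x 0.745 zmax 0.563 917
0.15 min x 0.611 zmax 0.563 1712
0.2 min x 0.726 zmax 0.567 1450
0.25 min x 0.731 zmax 0.495 1609
0.3 min x 0.721 zmax 0.494 1592
0.35 min x 0.719 zmax 0.523 1730
0.4 min x 0.723 zmax 0.525 1369
```

```bash
python3 -m jog '0 0.05 0 0 0.2;0 0.1 -0.002 0 0.4;0 0.15 -0.002 0 0.6;0 0.178 -0.002 0.02 0.8;0 0.178 -0.002 0.034 0.8;0 0.178 -0.002 0.034 0.8;0 0.178 -0.002 0.034 0.8;0 0.178 -0.002 0.034 0.8'; python3 - <<'E'
from h import *
plan(.6225,.1847,.128+.019,0)
E
```

```text
clock: 17.25
position: [0.6222, 0.1839, 0.3574]
eef_rot: [[1.0, 0.001, 0.0], [0.001, -1.0, -0.0], [0.0, 0.0, -1.0]]
wrist_force: [0.6, 0.8, 0.3]
finger_gap: 0.0004
gripper_force: 0.0
rows shift [ 0.0005 -0.0015  0.1027] turn 0.0015 | now [0.6222 0.1839 0.3574] yaw 0.07 tilt [ 0.0004 -0.0001] F [0.6 0.8 0.3] gap 0.0004 gf 0.0 t 17.25
```

```bash
python3 -m jog '0 0 0 0.04 0;0 0 0 0.065 0;0 0 0 0.075 0;0 0 0 0.083 0;0 0 0 0.09 0;0 0 0 0.096 0;0 0 0 0.1 0;0 0 0 0.102 0;0 0 0 0.102 0;0 0 0 0.102 0'
```

```text
clock: 18.25
position: [0.6223, 0.1842, 0.3075]
eef_rot: [[1.0, 0.0, 0.0], [0.0, -1.0, -0.0], [0.0, 0.0, -1.0]]
wrist_force: [-6.2, -1.6, 7.2]
finger_gap: 0.0008
gripper_force: 4.1
```

```bash
python3 -m jog '0 0 0 0.003 0;0 0 0 0.003 0;0 0 0 0.003 0;0 0 0 0.003 0'
```

```text
clock: 18.65
position: [0.6222, 0.1842, 0.3063]
eef_rot: [[1.0, 0.0, 0.001], [0.0, -1.0, -0.0], [0.001, 0.0, -1.0]]
wrist_force: [-6.2, -1.6, 9.1]
finger_gap: 0.0003
gripper_force: 4.8
```

```bash
python3 -m jog '0 0 0 0.003 0;0 0 0 0.005 0;0 0 0 0.006 0;0 0 0 0.006 0;0 0 0 0.006 0;0 0 0 0.006 0'
```

```text
clock: 19.25
position: [0.622, 0.1842, 0.3061]
eef_rot: [[1.0, 0.0, 0.003], [0.0, -1.0, -0.0], [0.003, 0.0, -1.0]]
wrist_force: [-11.4, -3.2, 24.2]
finger_gap: 0.0008
gripper_force: 12.2
```

The force rose to 24 N with no further travel, so the plunger is at its stop and was held there. Now I'll lift off, clear the press and check.

```bash
python3 -m jog '0 0 0 -0.02 0;0 0 0 -0.05 0;0 0 0 -0.1 0;0 0 0 -0.15 0;0 -0.1 0 -0.15 0;0 -0.2 0.1 -0.15 0;0 -0.3 0.2 -0.15 0;0 -0.35 0.3 -0.15 0;0 -0.35 0.4 -0.15 0;0 -0.35 0.4 -0.15 0;0 -0.35 0.4 -0.15 0'; python3 - <<'E'
from h import *
o=np.array([.623,.1847]);a=np.radians(36);R=np.array([[np.cos(a),-np.sin(a)],[np.sin(a),np.cos(a)]])
for n in('side','top'):
    im,d,K,T=shot(n,n+'6.png')
    w=cloud(d,K,T);q=np.dstack([(w[...,:2]-o)@R*1000,w[...,2]*1000])
    for lo,hi,x0,x1 in((25,32,-170,-52),(120,150,-40,40)):
        s=q[(q[...,2]>lo)&(q[...,2]<hi)&(q[...,0]>x0)&(q[...,0]<x1)&(abs(q[...,1])<40)]
        if len(s)>5: print(n,len(s),np.median(s[:,2]),s.min(0).round(1),cv2.minAreaRect(s[:,:2].astype(np.float32)))
plan(.5,0,.3,0)
E
```

```text
clock: 20.35
position: [0.4466, -0.0192, 0.3771]
eef_rot: [[1.0, -0.005, 0.002], [-0.005, -1.0, -0.002], [0.002, 0.002, -1.0]]
wrist_force: [0.4, 0.8, 0.1]
finger_gap: 0.0003
gripper_force: 0.0
side 414 28.17026640636877 [-147.9  -27.6   25. ] ((-100.06713104248047, -0.3377685546875), (53.618133544921875, 95.28182220458984), 89.01738739013672)
side 308 141.07293808289057 [-31.9 -27.7 125.1] ((-3.7781848907470703, 0.14935874938964844), (54.162208557128906, 54.84021759033203), 80.1878662109375)
top 310 28.737202535518477 [-144.4  -24.2   25. ] ((-98.31657409667969, 0.6627063751220703), (92.16173553466797, 49.7894172668457), 0.13581962883472443)
top 311 141.6979730214527 [-28.1 -28.1 127.4] ((0.09908866882324219, 0.0324554443359375), (55.21592712402344, 55.33198547363281), 28.54581642150879)
rows shift [ 0.105  -0.033  -0.1638] turn -0.0034 | now [ 0.4476 -0.0164  0.377 ] yaw -0.15 tilt [ 0.0019 -0.    ] F [ 0.6 -0.2  0.2] gap 0.0005 gf 0.0 t 20.45
```

View pics/side6.png

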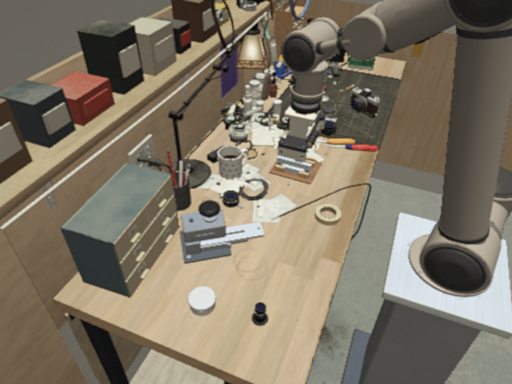

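The plate is home: the top view puts its rear end at −144.4 mm, centred and in line. The cap is back at 142 mm, and the robot is clear with everything else in place.

```bash
python3 -c "
from workcell import manip
print(manip.job_done())"
```

```text
the job is handed in; nothing more can be done
None
```

The job is handed in at about 20 s on the robot clock: the long plate was laid flat, slid home against the press stop and marked, the plunger is up again, and nothing else on the bench looked disturbed in the last camera check (the hand-in gave no verdict).

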